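# Shut off a heating loop at the manifold

## Task

Switch the loop pump off first by pushing the orange toggle lever all the way over, away from the robot, then close the valve with the red handle: turn it clockwise until you feel it come onto its seat, and nip it up just a little more against the washer without overtightening. Do not touch the neighbouring valves, do not lean on the board, and leave the jar, the brace and the elbow where they are.

Things in the scene. Friction and masses are not known exactly. Their poses are not given: they have to be found in the camera images.
- panel: manifold board on the bench: grey steel slab 140 (x) x 500 (y) x 30 mm thick, fixed. Origin: centre of its underside; x axis points away from the robot. On its top, in a straight row along its y axis, 72 mm apart, stand four valves in any order, at y = -60, 12, 84 and 156 mm; the pump switch stands near y = -190 mm
- red_grip (a point): where to grip the red handle: on the valve's upright axis, 14 mm below the handle's top. The handle is a plastic bar 50 mm long (point's x axis), 14 mm thick (y axis), 34 mm tall, top 64 mm above the board. Under it a steel collar, radius 26 mm, its top 24 mm below this point, on a brass housing of 28 mm radius. Clockwise seen from above closes
- red_tip (a point): the middle of one end of the red handle's top, with a white line: 25 mm from the axis along the handle's x axis and 14 mm above red_grip
- collar_mark (a point): white mark on the dark collar under the red handle, 24 mm from the axis. The collar turns with the handle only once the valve is on its seat and squeezes the washer: 2.4 to 6 mm of travel of this mark while turning is well nipped up (let go, it keeps about 2 mm), over 8 mm is overtight. Where the mark lies on the collar says nothing about the seat's place
- blue: close neighbour of the red valve, the same but with a blue handle; not to be touched. Origin on its axis at the board's top; its handle's top is 64 mm above that and it reaches 25 mm to either side along the body's x axis
- green: close neighbour of the red valve, the same but with a green handle; not to be touched. Origin on its axis at the board's top; its handle's top is 64 mm above that and it reaches 25 mm to either side along the body's x axis
- black: close neighbour of the red valve, the same but with a black handle; not to be touched. Origin on its axis at the board's top; its handle's top is 64 mm above that and it reaches 25 mm to either side along the body's x axis
- switch (a joint): the pump switch's toggle lever: 0 = on, leaning towards the robot (0.5 rad from upright), 1.0 rad = fully off, leaning away; counts as off above 0.85. It stays where it is left and takes about 1 N at the tip
- switch_tip (a point): centre of the orange ball (26 mm across) at the tip of the lever, a 10 mm rod 70 mm long from a pivot 22 mm above the board. It swings in the switch's x-z plane; its black housing, 70 (x) x 50 (y) x 25 mm, is square to the board within 0.1 rad. From on to off the ball travels 67 mm along x; it is 61 mm above the pivot at both ends, 70 mm midway
- jar_mid (a point): screw-top glass jar, 64 mm across, 85 mm tall, steel lid; a bystander standing loose on the bench, to be left alone. The point is about its middle
- brace_mid (a point): zinc corner brace, an L of 60 x 60 mm strip, 20 mm wide, 3 mm thick, one leg flat on the bench; a bystander standing loose on the bench, to be left alone. The point is about its middle
- elbow_mid (a point): black plastic pipe elbow, two arms 51 mm long at a right angle, 40 mm thick at the collars, lying flat; a bystander standing loose on the bench, to be left alone. The point is about its middle
- red: the red handle as a body; origin on its axis at the board's top. Seat: 1.2 to 2.1 rad clockwise, not visible, differs each time; may need a regrip. Torque while turning: 0.2 N m free; seated +0.05, then +1.8 per rad; at standstill up to 0.4 less may be read. Well nipped up: 0.1 to 0.25 rad past the seat; over 0.33 (0.85 N m) is overtight. Let go, it eases back to about 0.08 past the seat. Grip with 60 N or more

How it is judged:
On the way, in this order (a step that is already met when the one before it is completed fails the run):
1. the pump lever is pushed over to off (value of joint switch above 0.85 rad), for 0.1 s.
2. the red valve is turned onto its seat and nipped up (distance of collar_mark from where it was at the start of the episode above 0.001 m), for 0.2 s.
At the end, for the whole second after the job is handed in: the pump lever is off (above 0.85 rad) and the red valve is left nipped up on its seat: the collar mark stands 1 to 8 mm from where it started; both at rest (value of joint switch above 0.85 rad and distance of collar_mark from where it was at the start of the episode between 0.001 and 0.008 m and velocity of joint switch below 0.05 rad/s and angular speed of red below 0.05 rad/s); the robot touches nothing.
It fails at once if the red valve is turned (its tip moved over 8 mm) while the pump lever is still on (below 0.5 rad) (value of joint switch below 0.5 rad and distance of red_tip from where it was at the start of the episode above 0.008 m).
It fails at once if the red valve is overtightened: the collar mark moved more than 8 mm, torque above about 0.85 N m (distance of collar_mark from where it was at the start of the episode above 0.008 m).
It fails at once if a neighbouring valve is touched with more than 0.5 N (contact force between any of the fingers, the arm and blue above 0.5 N or contact force between any of the fingers, the arm and green above 0.5 N or contact force between any of the fingers, the arm and black above 0.5 N).
It fails at once if the board is leaned on with more than 20 N (contact force between any of the fingers, the arm and panel above 20 N).
It fails at once if the jar, the brace or the elbow is moved more than 15 mm (distance of any of jar_mid, brace_mid, elbow_mid from where it was at the start of the episode above 0.015 m).
It also fails if it takes over 72 s, if anything falls off the work surface, if the arm or the gripper's body presses on something with over 40 N, if the wrist force passes 120 N, or if a joint passes its speed limit or range.

## Robot

A 6-joint arm with a two-finger parallel gripper is mounted at the origin on the work surface. World frame = base frame: x ahead of the robot, y to its left, z up, the work surface at z = 0. Lengths are in m, angles in rad, forces in N, time in s.
With the tool pointing down it reaches from about 0.425 to 0.95 m from the base axis. Payload 3.5 kg.
Tool frame: the origin (TCP) lies between the finger pads; the fingertips stand 14 mm ahead of it and the grasp point (between the pads) lies 5 mm behind it; z points along the fingers, y is the line along which they close (so a half turn about z gives the same grasp; the last joint's range is limited). The gripper opens to 85 mm and grips with 20 to 120 N. Pads are 22 mm wide; open, the fingers measure 114 mm over their backs; the gripper's body (76 mm by 85 mm) begins 54 mm behind the grasp point. The pads swing forward as they close: fully open they stand 13 mm farther back than shut.
Start: joints at [1.166, 0.286, 1.577, -0, 1.279, -0.15], TCP at [0.17, 0.653, 0.216] pointing down, gripper open.
Joint ranges: [-2.77, 2.77], [-0.9, 2.22], [0.21, 2.48], [-1.53, 4.67], [0.24, 2.81], [-2.84, 2.84]. Speed limits (rad/s): [2.79, 2.79, 3.14, 3.14, 3.14, 3.14].

## Interface

Orientations are given as a rotation vector (axis times angle).
In Python, from cell import env, optics, job_done gives the robot as it stands. The module is installed in compiled form; this text tells all that it offers.
- The arm moves only by the tool play_rows, never from a script. Its argument "motion" is a list of rows, each an object with "travel": the shift along the tool's x, y, z in cm, a list of three; "twist": the turn about the tool's z in degrees. In form: [{"travel": [x, y, z], "twist": twist}, ...]. A call has 1 to 12 rows; each row is the pose to reach, as a shift and turn from the pose commanded when the call began, along the tool's axes at that moment; what a row does not reach only later rows make up. A row lasts 1/12 s, in which the tool goes at most 41.7 mm and 7.16 degrees, less where a joint would pass 70% of its speed; a pose out of reach is approached as far as the arm can. A call with a gripper value outside its range is refused whole. "claw" is the closure, from -1 (fully open) to 1 (shut), set as the call begins (left out, the last holds). The fingers move at their own pace and stop on an object; the grip force is fixed at half the most. Time passes only in rows, so rows that repeat a pose let the fingers close. It gives the time, the measured TCP pose, the force, the opening and the grip force at its end, in the units of the state.
- env.state(): the state, without advancing time (a new reading comes with each control period).
- optics.grab_frame(name): name is "scene" or "top"; returns the picture (384x512x3 uint8, blue, green, red); there is no depth.
- optics.camera_info(name): a dict with "fx", "fy", "cx", "cy" (pixels), "eye" and "orientation" of the camera in the world. Camera axes: x right, y down, z forward; pixel columns grow to the right and rows downward; lengths in m; the calibration is good to about 2 mm. A picture is of the moment at which its call begins. camera_info takes no time and is no camera call.
- job_done(): hands the job in; it is judged then, once.
The state is a dict: "clock": time; "q": joint angles; "qvel": joint speeds; "joint_efforts": joint torques, N m; "tcp_pos": TCP position; "tool_rot": TCP orientation; "wrist_force": force on the tool from outside, world axes, zero at the start; "wrist_torque": the same for the moment, N m; "grip_width": finger opening in m; "grasp_force": force on a finger pad.
Only numpy, scipy, OpenCV 4.12 (cv2) and the standard library are available. Lean on these libraries where they do the work, as an engineer would, in place of code of your own. Each camera call takes 0.05 s, during which the arm holds its last target. There are 200 camera calls.

## Working session

There is one attempt and no reset: what is moved stays moved. The work goes in short steps, Python scripts to look and compute and a tool call to move; the robot and the scene stay as the last step left them, time stands still between calls to the robot, and variables do not carry over. Pictures are saved under pics/ and viewed, at most 10 in all, crops included, and the job is handed in when it is done.

Besides the shell and the picture viewer there is one more tool, called as name(argument=value, ...), one argument or row to a line, values as JSON. play_rows: Moves the arm, as the interface text tells. Its arguments: {"type":"object","properties":{"motion":{"type":"array"},"claw":{"type":"number"}},"required":["motion"]}

```bash
mkdir -p pics
python3 - <<'E'
from cell import env, optics
import cv2
for n in("scene","top"):
    im=optics.grab_frame(n); cv2.imwrite(f"pics/{n}0.png",im)
    print(optics.camera_info(n))
print(env.state())
E
```

```text
{'fx': 404.0140501363491, 'fy': 404.0140501363491, 'cx': 260.54638261296145, 'cy': 193.5482886917878, 'eye': array([ 1.10810338, -0.25868437,  1.06995037]), 'orientation': array([-2.19217598, -1.40212334,  0.42140339])}
{'fx': 458.4974231356264, 'fy': 458.4974231356264, 'cx': 252.23697401001746, 'cy': 189.74704529995984, 'eye': array([ 0.35558026, -0.00540109,  1.38865844]), 'orientation': array([-2.1306984 ,  2.16458432, -0.11072271])}
{'clock': 0.1, 'q': array([ 1.16601348e+00,  2.87114855e-01,  1.57804579e+00,  5.89713595e-06,
        1.27859003e+00, -1.50015711e-01]), 'qvel': array([ 0.00028238, -0.00042047, -0.00278656,  0.0001507 , -0.00087235,
       -0.00083662]), 'joint_efforts': array([ 2.02486945e-04, -4.07294762e+01, -2.93699616e+01, -1.70132171e-04,
        3.44240812e-03, -8.45239441e-06]), 'tcp_pos': array([0.16984248, 0.65263114, 0.21435211]), 'tool_rot': array([-0.39903256, -3.11554486,  0.00325718]), 'wrist_force': array([-0.01506452, -0.1591426 ,  0.00515934]), 'wrist_torque': array([ 0.03023189,  0.06248898, -0.03872838]), 'grasp_force': 0.0, 'grip_width': 0.085480975924801}
```

View pics/scene0.png

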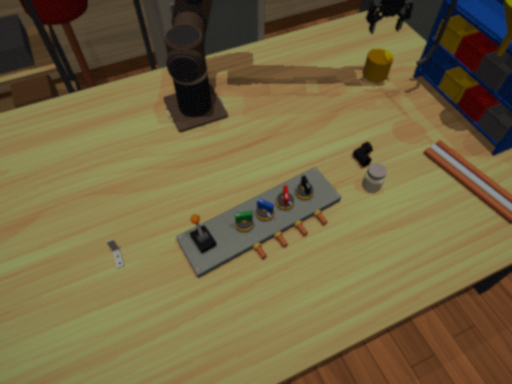

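View pics/top0.png

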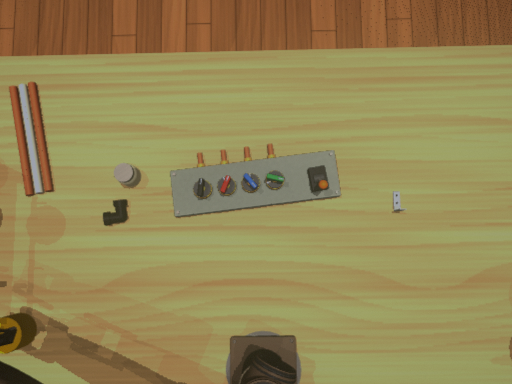

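Scene: the board carries, from left to right in the top view, black (202,188), red (227,185), blue (250,182), green (274,180), and the switch ball (323,184). Now I'll measure.

```bash
cat > h.py <<'E'
import numpy as np,cv2
from cell import env,optics
from scipy.spatial.transform import Rotation as R
def ray(n,uv):
    c=optics.camera_info(n);d=R.from_rotvec(c['orientation']).apply([(uv[0]-c['cx'])/c['fx'],(uv[1]-c['cy'])/c['fy'],1]);return c['eye'],d/np.linalg.norm(d)
def plane(n,uv,z):
    e,d=ray(n,uv);return e+d*(z-e[2])/d[2]
def tri(a,b):
    (e,d),(f,g)=ray('scene',a),ray('top',b)
    s=np.linalg.lstsq(np.c_[d,-g],f-e,rcond=None)[0];p,q=e+s[0]*d,f+s[1]*g
    return (p+q)/2,np.linalg.norm(p-q)
def proj(n,p):
    c=optics.camera_info(n);v=R.from_rotvec(c['orientation']).inv().apply(np.array(p)-c['eye'])
    return np.array([c['cx']+c['fx']*v[0]/v[2],c['cy']+c['fy']*v[1]/v[2]])
HUE=dict(red=[(0,7),(172,180)],blue=[(105,125)],green=[(50,80)],orange=[(8,17)])
def mask(im,col,roi,smin=150,vmin=60):
    h=cv2.cvtColor(im,cv2.COLOR_BGR2HSV);m=0
    for a,b in HUE[col]: m=m|cv2.inRange(h,(a,smin,vmin),(b,255,255))
    z=np.zeros_like(m);x0,y0,x1,y1=roi;z[y0:y1,x0:x1]=m[y0:y1,x0:x1]
    n,l,s,c=cv2.connectedComponentsWithStats(z)
    k=1+np.argmax(s[1:,4]);return (l==k).astype(np.uint8),c[k],s[k]
E
python3 - <<'E'
from h import *
S=cv2.imread('pics/scene0.png');T=cv2.imread('pics/top0.png')
rs=dict(red=(275,180,298,215),blue=(252,192,278,220),green=(230,205,258,232),orange=(188,210,205,226))
rt=dict(red=(216,172,238,198),blue=(240,170,260,195),green=(262,170,288,190),orange=(312,175,332,193))
for c in rs:
    a,b=mask(S,c,rs[c]),mask(T,c,rt[c]);p,g=tri(a[1],b[1]);r=cv2.minAreaRect(cv2.findNonZero(b[0]))
    print(c,a[1],a[2],b[1],b[2],p.round(4),round(g,4),r)
h=cv2.cvtColor(T,cv2.COLOR_BGR2HSV);m=cv2.inRange(h,(0,0,40),(180,70,200));m[:140]=0;m[230:]=0;m[:,:150]=0;m[:,360:]=0
m=cv2.morphologyEx(m,cv2.MORPH_CLOSE,np.ones((9,9)));m=cv2.morphologyEx(m,cv2.MORPH_OPEN,np.ones((15,15)))
r=cv2.minAreaRect(cv2.findNonZero(m));w=np.array([plane('top',p,.03) for p in cv2.boxPoints(r)]);print(w.round(4),w.mean(0),[np.linalg.norm(w[i]-w[i-1]) for i in range(4)])
A=cv2.resize(T[140:225,165:345],None,fx=4.4,fy=4.4,interpolation=cv2.INTER_CUBIC)
B=cv2.resize(S[160:275,170:350],None,fx=4.4,fy=4.4,interpolation=cv2.INTER_CUBIC)[:,:]
cv2.imwrite('pics/a.png',A);cv2.imwrite('pics/b.png',B)
E
```

```text
red [285.38888889 194.80555556] [283 186   6  19  72] [224.49230769 185.09230769] [221 177   9  16  65] [0.5338 0.1    0.0754] 0.002 ((224.7574005126953, 183.98226928710938), (4.769230842590332, 16.15384864807129), 22.61986541748047)
blue [265.2739726  204.23287671] [258 201  15   8  73] [248.03703704 178.37037037] [245 175   8   9  27] [0.549  0.0289 0.0918] 0.0067 ((248.2377166748047, 178.38525390625), (9.34669303894043, 3.2009224891662598), 50.194427490234375)Traceback (most recent call last):
  File "<stdin>", line 6, in <module>
  File "h.py", line 21, in mask
    k=1+np.argmax(s[1:,4]);return (l==k).astype(np.uint8),c[k],s[k]
        ~~~~~~~~~^^^^^^^^^
    return _wrapfunc(a, 'argmax', axis=axis, out=out, **kwds)
    return bound(*args, **kwds)
ValueError: attempt to get argmax of an empty sequence
```

```bash
sed -i 's/smin=150,vmin=60/smin=120,vmin=35/; s/green=\[(50,80)\]/green=[(50,92)]/' h.py
python3 - <<'E'
from h import *
S=cv2.imread('pics/scene0.png');T=cv2.imread('pics/top0.png')
A=cv2.resize(T[140:225,165:345],None,fx=4.4,fy=4.4,interpolation=cv2.INTER_CUBIC)
B=cv2.resize(S[160:275,170:350],None,fx=4.4,fy=4.4,interpolation=cv2.INTER_CUBIC)[:,:]
cv2.imwrite('pics/a.png',A);cv2.imwrite('pics/b.png',B)
h=cv2.cvtColor(T,cv2.COLOR_BGR2HSV);print(h[180,266:284].tolist(),h[184,316:330].tolist())
m=cv2.inRange(h,(0,0,40),(180,70,200));m[:140]=0;m[230:]=0;m[:,:150]=0;m[:,360:]=0
m=cv2.morphologyEx(m,cv2.MORPH_CLOSE,np.ones((9,9)));m=cv2.morphologyEx(m,cv2.MORPH_OPEN,np.ones((15,15)))
r=cv2.minAreaRect(cv2.findNonZero(m));w=np.array([plane('top',p,.03) for p in cv2.boxPoints(r)]);print(w.round(4),w.mean(0),[np.linalg.norm(w[i]-w[i-1]) for i in range(4)])
rs=dict(red=(275,180,298,215),blue=(252,192,278,220),green=(230,205,258,232),orange=(188,210,205,226))
rt=dict(red=(216,172,238,198),blue=(240,170,260,195),green=(262,170,288,190),orange=(312,175,332,193))
for c in rs:
  try:
    a,b=mask(S,c,rs[c]),mask(T,c,rt[c]);p,g=tri(a[1],b[1]);r=cv2.minAreaRect(cv2.findNonZero(b[0]))
    print(c,a[1],a[2],b[1],b[2],p.round(4),round(g,4),r)
  except Exception as e: print(c,e)
E
```

```text
[[22, 107, 86], [30, 41, 62], [25, 53, 63], [30, 45, 62], [35, 48, 69], [34, 72, 60], [34, 101, 63], [38, 105, 61], [43, 89, 60], [51, 98, 68], [53, 112, 73], [55, 108, 80], [56, 120, 85], [58, 118, 102], [59, 125, 116], [60, 126, 123], [60, 103, 121], [47, 93, 115]] [[24, 62, 62], [26, 80, 54], [14, 150, 85], [12, 191, 140], [13, 197, 159], [15, 194, 160], [17, 192, 159], [20, 190, 158], [18, 189, 159], [17, 196, 160], [14, 197, 159], [12, 180, 143], [30, 39, 86], [32, 31, 124]]
[[ 0.5875  0.273   0.03  ]
 [ 0.6427 -0.2267  0.03  ]
 [ 0.5026 -0.239   0.03  ]
 [ 0.4478  0.2543  0.03  ]] [0.5451697  0.01540239 0.03      ] [np.float64(0.1409294763274063), np.float64(0.5027978786166367), np.float64(0.14061784054251655), np.float64(0.49638732929061735)]
red [285.48958333 194.55208333] [283 185   7  20  96] [224.48648649 184.64864865] [220 176  10  17  74] [0.5347 0.0997 0.0782] 0.0021 ((224.86390686035156, 183.52662658691406), (4.923077583312988, 17.07692527770996), 22.61986541748047)
blue [265.12068966 205.1637931 ] [258 200  15  12 116] [249.16393443 179.78688525] [244 174  13  14  61] [0.5467 0.0277 0.0839] 0.003 ((249.68618774414062, 180.33447265625), (15.695596694946289, 4.4014105796813965), 48.366458892822266)
green [243.96551724 216.06896552] [236 211  16  11 116] [272.33333333 176.53846154] [267 174  12   7  39] [ 0.5546 -0.0408  0.0825] 0.0064 ((272.8165283203125, 176.44497680664062), (11.972830772399902, 3.8313052654266357), 16.699241638183594)
orange [194.79411765 218.86764706] [190 214  10  10  68] [322.54929577 184.07042254] [318 180  10  10  71] [ 0.5263 -0.1767  0.1187] 0.0009 ((322.5, 184.5), (9.0, 9.0), 90.0)
```

View pics/a.png

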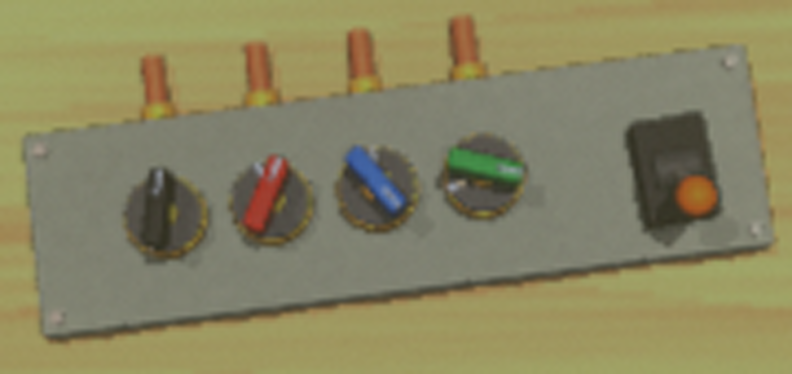

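View pics/b.png

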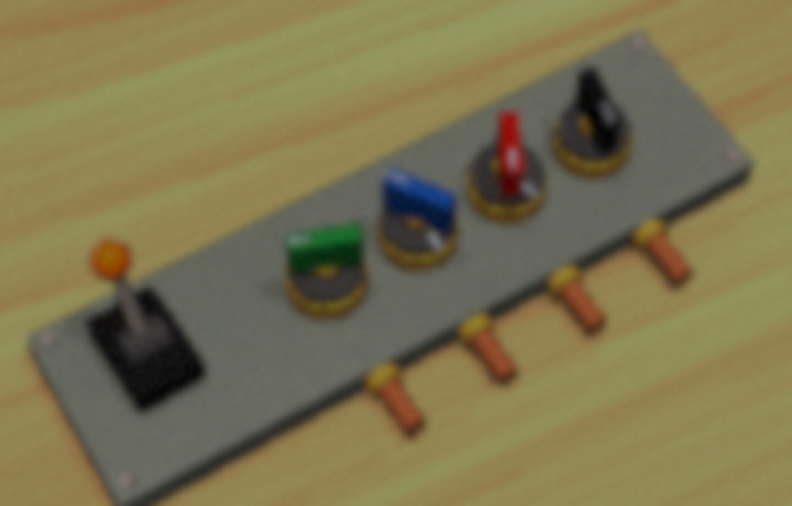

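The crops show the red handle running from about (256,228) to (278,155), with its white line at the upper end, and the collar mark at (258,167). The lever leans towards the robot, with the ball at (697,196). Next I'll work out the geometry from the edges and circles.

Run:
```python
from h import *
f=lambda u,v:(165+(u+.5)/4.4-.5,140+(v+.5)/4.4-.5)
c=np.array([plane('top',f(*p),.03) for p in[(25,135),(745,45),(773,241),(45,332)]])
print(c.round(4),c.mean(0),[np.linalg.norm(c[i]-c[i-1]).round(4) for i in range(4)])
d=c[0]+c[3]-c[1]-c[2];d/=np.linalg.norm(d);yaw=np.arctan2(-d[0],d[1]);print('yaw',yaw)
x=np.array([np.cos(yaw),np.sin(yaw),0]);y=np.array([-x[1],x[0],0]);o=c.mean(0)
for n,yy in dict(black=156,red=84,blue=12,green=-60,sw=-190).items():
    p=o+y*yy/1000;print(n,p.round(4),'collar px pred', (np.array(proj('top',p+[0,0,.026]))-[165,140])*4.4)
for n,e in dict(red=((252,226),(276,160)),blue=((357,155),(396,208))).items():
    a,b=[plane('top',f(*p),.094) for p in e];print(n,a.round(4),b.round(4),((a+b)/2).round(4),np.degrees(np.arctan2(*(b-a)[1::-1])),np.linalg.norm(b-a))
S=cv2.imread('pics/scene0.png')
for n,e in dict(red=((509,115),(513,160)),).items():
    g=lambda u,v:(170+(u+.5)/4.4-.5,160+(v+.5)/4.4-.5)
    a,b=[plane('scene',g(*p),.094) for p in e];print(n,a.round(4),b.round(4),((a+b)/2).round(4),np.degrees(np.arctan2(*(b-a)[1::-1])),np.linalg.norm(b-a))
print(R.from_rotvec(env.state()['tool_rot']).as_matrix().round(3))
```

```text
[[ 0.5882  0.2679  0.03  ]
 [ 0.6416 -0.2257  0.03  ]
 [ 0.5065 -0.2397  0.03  ]
 [ 0.4529  0.2533  0.03  ]] [0.54731634 0.01393857 0.03      ] [np.float64(0.1361), np.float64(0.4965), np.float64(0.1358), np.float64(0.4959)]
yaw 0.10807948934670814
black [0.5305 0.169  0.03  ] collar px pred [162.37408375 209.53724579]
red [0.5383 0.0974 0.03  ] collar px pred [269.31545851 196.16772478]
blue [0.546  0.0259 0.03  ] collar px pred [376.32951238 182.78911763]
green [ 0.5538 -0.0457  0.03  ] collar px pred [483.41631948 169.40141507]
sw [ 0.5678 -0.175   0.03  ] collar px pred [676.95200635 145.20610771]
red [0.5149 0.107  0.094 ] [0.5578 0.0911 0.094 ] [0.5364 0.099  0.094 ] -20.30765182129189 0.04579996307795299
blue [0.5602 0.0384 0.094 ] [0.525  0.0136 0.094 ] [0.5426 0.026  0.094 ] -144.78695778192002 0.04303227115625415
red [0.5153 0.1068 0.094 ] [0.5489 0.0927 0.094 ] [0.5321 0.0997 0.094 ] -22.755156349400572 0.03649096509270417
[[-0.968  0.252 -0.001]
 [ 0.252  0.968 -0.002]
 [ 0.    -0.002 -1.   ]]
```

play_rows(
  motion=[
    {"travel":[-33,-15.5,0],"twist":0},
    {"travel":[-33,-15.5,0],"twist":0},
    {"travel":[-33,-15.5,0],"twist":0},
    {"travel":[-33,-15.5,0],"twist":0},
    {"travel":[-33,-15.5,0],"twist":0},
    {"travel":[-33,-15.5,0],"twist":0},
    {"travel":[-33,-15.5,0],"twist":0},
    {"travel":[-33,-15.5,0],"twist":0},
    {"travel":[-33,-15.5,0],"twist":0},
    {"travel":[-33,-15.5,0],"twist":0},
    {"travel":[-33,-15.5,0],"twist":0},
    {"travel":[-33,-15.5,0],"twist":0},
  ],
  claw=1,
)

```text
clock: 1.1
tcp_pos: [0.4499, 0.42, 0.2151]
tool_rot: [-0.4, -3.115, 0.001]
wrist_force: [-0.6, 0.9, 0.8]
grip_width: 0.0001
grasp_force: 0.0
```

play_rows(
  motion=[
    {"travel":[-17,-58,0],"twist":-20},
    {"travel":[-17,-58,0],"twist":-20},
    {"travel":[-17,-58,0],"twist":-20},
    {"travel":[-17,-58,0],"twist":-20},
    {"travel":[-17,-58,0],"twist":-20},
    {"travel":[-17,-58,0],"twist":-20},
    {"travel":[-17,-58,0],"twist":-20},
    {"travel":[-17,-58,0],"twist":-20},
    {"travel":[-17,-58,0],"twist":-20},
    {"travel":[-17,-58,0],"twist":-20},
    {"travel":[-17,-58,0],"twist":-20},
    {"travel":[-17,-58,0],"twist":-20},
  ],
)

```text
clock: 2.1
tcp_pos: [0.4652, -0.0778, 0.2158]
tool_rot: [-0.152, 3.137, 0.0]
wrist_force: [0.4, 0.3, -0.8]
grip_width: -0.0002
grasp_force: 0.0
```

play_rows(
  motion=[
    {"travel":[0,-10.4,0],"twist":0},
    {"travel":[0,-10.4,0],"twist":0},
    {"travel":[0,-10.4,0],"twist":0},
    {"travel":[0,-10.4,3],"twist":0},
    {"travel":[0,-10.4,6],"twist":0},
    {"travel":[0,-10.4,9],"twist":0},
    {"travel":[0,-10.4,10.6],"twist":0},
    {"travel":[0,-10.4,10.6],"twist":0},
    {"travel":[0,-10.4,10.6],"twist":0},
  ],
)

```text
clock: 2.85
tcp_pos: [0.475, -0.1795, 0.1089]
tool_rot: [0.151, -3.136, -0.002]
wrist_force: [0.4, -0.3, -0.7]
grip_width: 0.0002
grasp_force: 0.0
```

Run:
```python
from h import *
S=optics.grab_frame('scene');T=optics.grab_frame('top')
print(env.state()['tcp_pos'],env.state()['tool_rot'],env.state()['wrist_force'],env.state()['q'])
A=cv2.resize(T[120:240,200:350],None,fx=2.6,fy=2.6*1.2);B=cv2.resize(S[160:280,170:320],None,fx=2.6,fy=2.6*1.2)
cv2.imwrite('pics/c.png',np.hstack([A,B]))
```

```text
[ 0.47663988 -0.18094973  0.11138752] [-1.50371222e-01  3.13548572e+00 -2.60260054e-03] [-0.66799626  0.49762536  0.11840273] [-5.62092148e-01  3.40161520e-02  2.06567567e+00  8.62432507e-05
  1.03890001e+00 -2.22877441e+00]
```

View pics/c.png

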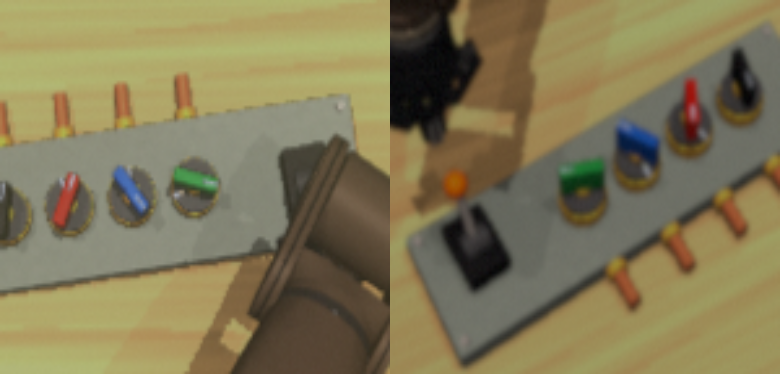

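The fingers stand just on the robot side of the ball, which sits at about (455,183) in the right half, so I can push now.

play_rows(
  motion=[
    {"travel":[-1.5,0,0],"twist":0},
    {"travel":[-2.5,0,0],"twist":0},
    {"travel":[-3.5,0,0],"twist":0},
    {"travel":[-4.5,0.1,0],"twist":0},
    {"travel":[-5.5,0.1,0],"twist":0},
    {"travel":[-6.5,0.1,0],"twist":0},
    {"travel":[-7.5,0.2,0],"twist":0},
    {"travel":[-8.2,0.2,0],"twist":0},
    {"travel":[-8.7,0.2,0],"twist":0},
    {"travel":[-9.0,0.2,0],"twist":0},
    {"travel":[-9.0,0.2,0],"twist":0},
  ],
)

```text
clock: 3.87
tcp_pos: [0.57, -0.1693, 0.1151]
tool_rot: [-0.147, 3.127, 0.001]
wrist_force: [3.0, 7.4, 11.5]
grip_width: -0.0001
grasp_force: 5.6
```

Run:
```python
from h import *
S=optics.grab_frame('scene')
print(env.state()['tcp_pos'],env.state()['wrist_force'])
m=mask(S,'orange',(180,190,235,240));print(m[1],m[2],[plane('scene',m[1],z).round(4) for z in(.113,.118,.122)])
```

```text
[ 0.56993892 -0.16934119  0.11509347] [ 2.01813457  7.20327401 11.67584961]
[223.13953488 198.87338501] [209 190  26  25 387] [array([ 0.4941, -0.0814,  0.113 ]), array([ 0.4973, -0.0823,  0.118 ]), array([ 0.4998, -0.083 ,  0.122 ])]
```

Run:
```python
from h import *
S=optics.grab_frame('scene')
cv2.imwrite('pics/d.png',cv2.resize(S[150:280,140:300],None,fx=4.6,fy=4.6,interpolation=cv2.INTER_CUBIC))
```

```text
(no output)
```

View pics/d.png

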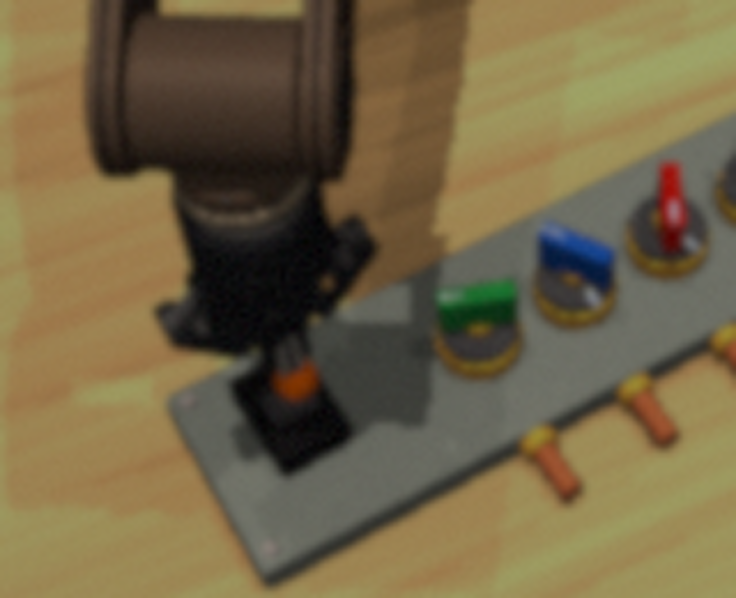

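Run:
```python
from h import *
for z in(.113,.118,.122): print(plane('scene',(204.3,233.2),z))
b=np.array([.5263,-.1767,.116]);u=np.array([.993,.12,0])
for t in(0,.3,.5,.8,1): 
    q=b+u*(.0335+.07*np.sin(t-.5));q[2]=.052+.07*np.cos(t-.5);print(t,q,proj('scene',q))
```

```text
[ 0.57543759 -0.16854871  0.113     ]
[ 0.57822074 -0.16901967  0.118     ]
[ 0.58044725 -0.16939643  0.122     ]
0 [ 0.52624063 -0.17670717  0.11343078] [195.16950061 219.81438903]
0.3 [ 0.54575599 -0.17434882  0.12060466] [198.11777682 223.82260215]
0.5 [ 0.5595655 -0.17268    0.122    ] [200.41245158 227.4059614 ]
0.8 [ 0.58010711 -0.17019763  0.11887355] [204.09756014 233.77316486]
1 [ 0.59289037 -0.16865283  0.11343078] [206.55076359 238.39916736]
```

play_rows(
  motion=[
    {"travel":[1,0,0],"twist":0},
    {"travel":[3,0,0],"twist":0},
    {"travel":[5,0,0],"twist":0},
    {"travel":[5,0,0],"twist":0},
  ],
)

```text
clock: 4.3
tcp_pos: [0.5144, -0.1755, 0.1114]
tool_rot: [-0.148, 3.137, -0.002]
wrist_force: [0.5, 1.2, -0.1]
grip_width: -0.0001
grasp_force: 0.0
```

Run:
```python
from h import *
S=optics.grab_frame('scene');s=env.state();print(s['tcp_pos'],s['wrist_force'])
m=mask(S,'orange',(188,214,216,248),smin=190,vmin=70);print(m[1],m[2],[plane('scene',m[1],z).round(4) for z in(.113,.118,.122)])
cv2.imwrite('pics/e.png',cv2.resize(S[190:260,170:270],None,fx=6,fy=6,interpolation=cv2.INTER_CUBIC))
```

```text
[ 0.51498499 -0.1754129   0.11067899] [-0.87549917 -0.25406168  0.19534232]
[196.8852459 221.3442623] [193 217   9   9  61] [array([ 0.5325, -0.1741,  0.113 ]), array([ 0.5355, -0.1745,  0.118 ]), array([ 0.5379, -0.1749,  0.122 ])]
```

View pics/e.png

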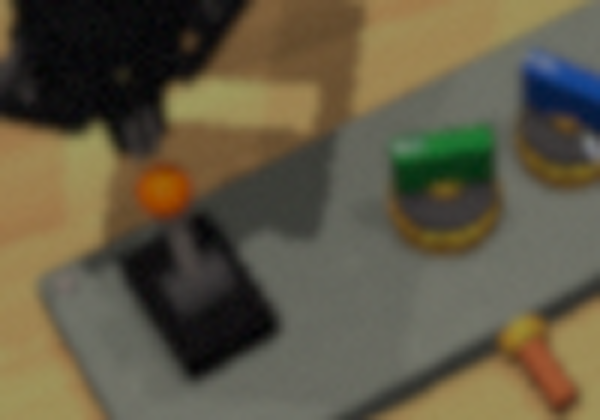

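Run:
```python
from h import *
for z in(.09,.097,.11,.125): print(z,(proj('scene',[.515,-.1754,z])-[170,190])*6,(proj('scene',[.523,-.1754,z])-[170,190])*6)
```

```text
0.09 [151.78858105 184.49397181] [157.63452869 198.01654169]
0.097 [149.90002372 176.859183  ] [155.76932216 190.42395836]
0.11 [146.34066136 162.46990308] [152.25378139 176.11345936]
0.125 [142.14743005 145.51810867] [148.11186109 159.25319509]
```

play_rows(
  motion=[
    {"travel":[2,0,0],"twist":0},
    {"travel":[4,0,0],"twist":0},
    {"travel":[4,0,-0.8],"twist":90},
    {"travel":[4,0,-0.8],"twist":90},
    {"travel":[4,0,-0.8],"twist":90},
    {"travel":[4,0,-0.8],"twist":90},
    {"travel":[4,0,-0.8],"twist":90},
    {"travel":[4,0,-0.8],"twist":90},
    {"travel":[4,0,-0.8],"twist":90},
    {"travel":[4,0,-0.8],"twist":90},
    {"travel":[4,0,-0.8],"twist":90},
    {"travel":[4,0,-0.8],"twist":90},
  ],
)

```text
clock: 5.35
tcp_pos: [0.476, -0.1792, 0.1175]
tool_rot: [-1.724, -2.626, -0.0]
wrist_force: [-0.9, 0.2, -0.1]
grip_width: -0.0
grasp_force: 0.0
```

play_rows(
  motion=[
    {"travel":[0,0,0],"twist":20},
    {"travel":[0,0,0],"twist":20},
    {"travel":[0,0,0],"twist":20},
    {"travel":[0,0,0],"twist":20},
  ],
)

```text
clock: 5.68
tcp_pos: [0.4759, -0.1792, 0.1175]
tool_rot: [-2.149, -2.292, -0.0]
wrist_force: [0.2, -1.0, -0.2]
grip_width: 0.0
grasp_force: 0.0
```

Run:
```python
from h import *
S=optics.grab_frame('scene');s=env.state();print(s['tcp_pos'],s['tool_rot'],s['wrist_force'],s['q'])
print(R.from_rotvec(s['tool_rot']).as_matrix().round(3))
m=mask(S,'orange',(188,210,216,248),smin=190,vmin=70);print(m[1],m[2],[plane('scene',m[1],z).round(4) for z in(.113,.118,.122)])
```

```text
[ 0.47580575 -0.17920423  0.11749668] [-2.14436186e+00 -2.29584622e+00 -2.09804156e-04] [ 0.59931784 -0.69644125  0.00112401] [-5.60056719e-01  2.41592857e-02  2.06321497e+00  1.64959064e-04
  1.05425656e+00 -6.28344737e-01]
[[-0.068  0.998  0.   ]
 [ 0.998  0.068  0.   ]
 [ 0.     0.    -1.   ]]
[196.90625 221.0625 ] [193 217   9   9  64] [array([ 0.5317, -0.1737,  0.113 ]), array([ 0.5347, -0.1741,  0.118 ]), array([ 0.5371, -0.1745,  0.122 ])]
```

play_rows(
  motion=[
    {"travel":[0,1.5,0],"twist":0},
    {"travel":[0,2.5,0],"twist":0},
    {"travel":[0,3.3,0],"twist":0},
    {"travel":[0,4.1,0],"twist":0},
    {"travel":[0,4.9,0],"twist":0},
    {"travel":[0,5.7,0],"twist":0},
    {"travel":[0,6.5,0],"twist":0},
    {"travel":[0,7.3,0],"twist":0},
    {"travel":[0,7.6,0],"twist":0},
    {"travel":[0,7.6,0],"twist":0},
  ],
)

```text
clock: 6.57
tcp_pos: [0.5527, -0.1734, 0.119]
tool_rot: [2.146, 2.293, 0.004]
wrist_force: [0.4, 3.6, 5.9]
grip_width: 0.0002
grasp_force: 2.7
```

Run:
```python
from h import *
S=optics.grab_frame('scene');s=env.state();print(s['tcp_pos'],s['wrist_force'])
m=mask(S,'orange',(188,214,220,252),smin=190,vmin=60);print(m[1],m[2],[plane('scene',m[1],z).round(4) for z in(.113,.118,.122)])
```

```text
[ 0.55255371 -0.17347042  0.11894375] [0.08920484 4.73000049 4.65107138]
[200.44736842 227.65789474] [197 225   8   6  38] [array([ 0.5551, -0.172 ,  0.113 ]), array([ 0.558 , -0.1725,  0.118 ]), array([ 0.5603, -0.1729,  0.122 ])]
```

Run:
```python
from h import *
for z in(.08,.097,.11,.125,.14): print(z,proj('scene',[.4766,-.181,z]))
```

```text
0.08 [189.33259127 212.68786284]
0.097 [188.50693223 209.5473934 ]
0.11 [187.86171765 207.09326092]
0.125 [187.10185268 204.2030452 ]
0.14 [186.32497294 201.24811227]
```

Run:
```python
from h import *
S=np.mean([optics.grab_frame('scene').astype(float) for _ in range(4)],0)
S=np.clip(S*1.8,0,255).astype(np.uint8)
cv2.imwrite('pics/f.png',cv2.resize(S[190:250,170:240],None,fx=10,fy=10,interpolation=cv2.INTER_CUBIC))
```

```text
(no output)
```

View pics/f.png

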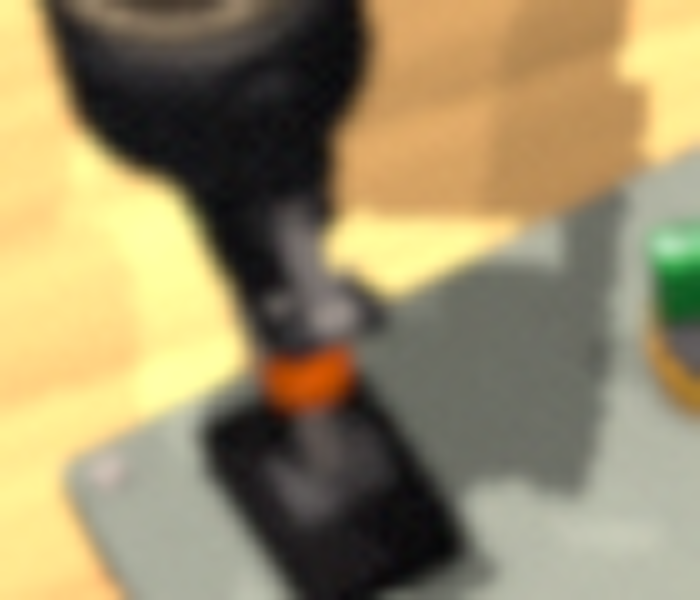

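play_rows(
  motion=[
    {"travel":[0,0,-3],"twist":0},
    {"travel":[0,0,-6],"twist":0},
    {"travel":[0,0,-9],"twist":0},
    {"travel":[-4,-3,-9],"twist":0},
    {"travel":[-8,-3,-9],"twist":0},
    {"travel":[-12,-3,-9],"twist":0},
    {"travel":[-12,-3,-9],"twist":0},
    {"travel":[-12,-3,-9],"twist":0},
  ],
)

```text
clock: 7.48
tcp_pos: [0.5285, -0.2982, 0.2072]
tool_rot: [-2.151, -2.29, 0.001]
wrist_force: [-0.2, 0.5, 0.0]
grip_width: -0.0001
grasp_force: 0.0
```

Run:
```python
from h import *
s=env.state();p=s['tcp_pos'];print(p)
S=np.mean([optics.grab_frame('scene').astype(float) for _ in range(4)],0);np.save('s1.npy',S)
S=np.clip(S*1.8,0,255).astype(np.uint8)
m=mask(S,'orange',(185,210,220,252),smin=190,vmin=60);print(m[1],m[2],[plane('scene',m[1],z).round(4) for z in(.113,.118,.122)])
for dz in(-.02,-.014,0,.014,.03,.06): print(dz,proj('scene',p+[0,0,dz]))
u,v=proj('scene',p).astype(int)
c=S[v-35:v+25,u-35:u+35];I=cv2.resize(c,None,fx=10,fy=10,interpolation=cv2.INTER_CUBIC)
for dz in(-.014,0,.06):
    q=(proj('scene',p+[0,0,dz])-[u-35,v-35]+.5)*10;cv2.circle(I,tuple(int(k) for k in q),6,(255,0,255),1)
cv2.imwrite('pics/g.png',I)
```

```text
[ 0.52848853 -0.29823498  0.20716422]
[199.69565217 226.47826087] [196 222   9   9  46] [array([ 0.5508, -0.1726,  0.113 ]), array([ 0.5538, -0.1731,  0.118 ]), array([ 0.5561, -0.1734,  0.122 ])]
-0.02 [145.98645392 223.03085736]
-0.014 [145.44313491 221.82576727]
0 [144.1543724  218.96727176]
0.014 [142.83534538 216.04164912]
0.03 [141.28944121 212.61280937]
0.06 [138.27455714 205.92574912]
```

View pics/g.png

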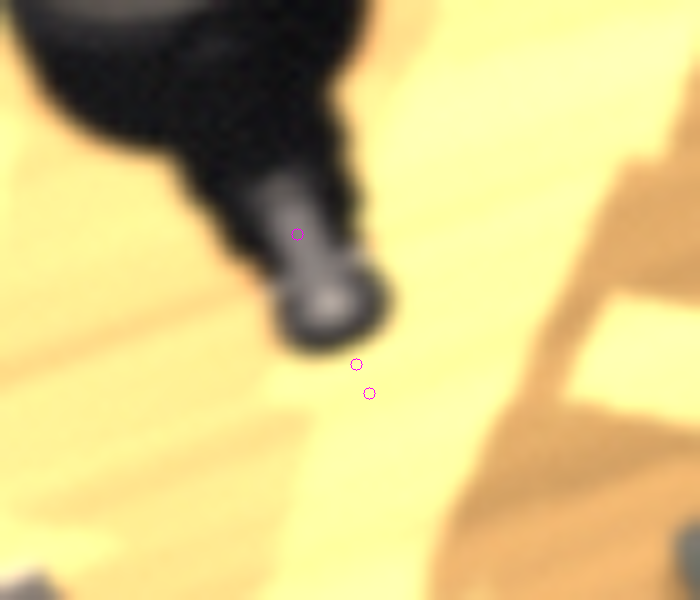

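play_rows(
  motion=[
    {"travel":[0,0,4],"twist":0},
    {"travel":[0,0,8],"twist":0},
    {"travel":[0,0,12],"twist":0},
    {"travel":[0,0,15],"twist":0},
    {"travel":[0,0,17],"twist":0},
    {"travel":[0,0,18],"twist":0},
    {"travel":[0,0,18.7],"twist":0},
    {"travel":[0,0,18.7],"twist":0},
  ],
)

```text
clock: 8.35
tcp_pos: [0.5288, -0.2949, 0.02]
tool_rot: [-2.145, -2.294, 0.0]
wrist_force: [-0.5, 0.1, -0.5]
grip_width: -0.0
grasp_force: 0.0
```

play_rows(
  motion=[
    {"travel":[0,0,0.4],"twist":0},
    {"travel":[0,0,0.8],"twist":0},
    {"travel":[0,0,1.1],"twist":0},
    {"travel":[0,0,1.1],"twist":0},
  ],
)

```text
clock: 8.68
tcp_pos: [0.529, -0.296, 0.0099]
tool_rot: [2.147, 2.293, 0.0]
wrist_force: [0.7, -0.3, -0.6]
grip_width: -0.0
grasp_force: 0.0
```

play_rows(
  motion=[
    {"travel":[0,0,0.4],"twist":0},
    {"travel":[0,0,0.8],"twist":0},
    {"travel":[0,0,0.8],"twist":0},
  ],
)

```text
clock: 8.93
tcp_pos: [0.5284, -0.2955, 0.0008]
tool_rot: [-2.146, -2.292, 0.0]
wrist_force: [-1.0, 0.7, 0.4]
grip_width: 0.0002
grasp_force: 0.0
```

play_rows(
  motion=[
    {"travel":[0,0,0.4],"twist":0},
    {"travel":[0,0,0.8],"twist":0},
    {"travel":[0,0,0.8],"twist":0},
  ],
)

```text
clock: 9.18
tcp_pos: [0.5283, -0.2954, -0.0075]
tool_rot: [-2.146, -2.292, 0.0]
wrist_force: [-0.1, -0.1, -0.5]
grip_width: 0.0
grasp_force: 0.0
```

play_rows(
  motion=[
    {"travel":[0,0,0.3],"twist":0},
    {"travel":[0,0,0.5],"twist":0},
    {"travel":[0,0,0.5],"twist":0},
  ],
)

```text
clock: 9.43
tcp_pos: [0.5286, -0.2957, -0.012]
tool_rot: [-2.146, -2.293, 0.0]
wrist_force: [1.0, -0.3, -0.1]
grip_width: 0.0004
grasp_force: 0.0
```

play_rows(
  motion=[
    {"travel":[0,0,0.3],"twist":0},
    {"travel":[0,0,0.5],"twist":0},
    {"travel":[0,0,0.5],"twist":0},
  ],
)

```text
clock: 9.68
tcp_pos: [0.5292, -0.2961, -0.0156]
tool_rot: [-2.147, -2.294, 0.0]
wrist_force: [-0.4, -0.1, 3.9]
grip_width: 0.0002
grasp_force: 1.9
```

Run:
```python
from h import *
s=env.state();print(s)
```

```text
{'clock': 9.6833, 'q': array([-6.77270513e-01,  4.24772044e-01,  1.86973526e+00, -5.86458424e-05,
        8.47129908e-01, -7.43319977e-01]), 'qvel': array([ 0.00200496, -0.00107005,  0.00247514, -0.00229753, -0.00523507,
        0.00061269]), 'joint_efforts': array([-5.81365905e-02, -3.67883778e+01, -2.17880577e+01,  2.76481494e-02,
       -3.83066330e-01,  5.25709311e-04]), 'tcp_pos': array([ 0.52917313, -0.2960757 , -0.01559726]), 'tool_rot': array([-2.14680837e+00, -2.29359101e+00,  7.40888165e-05]), 'wrist_force': array([-0.35089692, -0.11926003,  3.8548752 ]), 'wrist_torque': array([0.14602881, 0.1963669 , 0.00043811]), 'grasp_force': 1.9291416741907597, 'grip_width': 0.0002487250500267171}
```

Contact with the bench shows the tips stand 28.5 mm higher than the stated TCP geometry implies. This matches the pictures, where the fingertip rode over the ball. I'll correct for it and push again.

play_rows(
  motion=[
    {"travel":[0,0,-4],"twist":0},
    {"travel":[0,0,-8],"twist":0},
    {"travel":[0,0,-12],"twist":0},
    {"travel":[0,0,-16],"twist":0},
    {"travel":[0,-2.6,-17.6],"twist":0},
    {"travel":[4,-2.6,-17.6],"twist":0},
    {"travel":[8,-2.6,-17.6],"twist":0},
    {"travel":[12.1,-2.6,-17.6],"twist":0},
    {"travel":[12.1,-2.6,-14],"twist":0},
    {"travel":[12.1,-2.6,-10.1],"twist":0},
    {"travel":[12.1,-2.6,-10.1],"twist":0},
    {"travel":[12.1,-2.6,-10.1],"twist":0},
  ],
)

```text
clock: 10.68
tcp_pos: [0.4932, -0.1757, 0.0826]
tool_rot: [-2.143, -2.29, 0.002]
wrist_force: [-0.2, 0.0, 0.2]
grip_width: 0.0001
grasp_force: 0.0
```

play_rows(
  motion=[
    {"travel":[0,0.8,0],"twist":0},
    {"travel":[0,1.6,0],"twist":0},
    {"travel":[0,2.4,0],"twist":0},
    {"travel":[0,3.2,0],"twist":0},
    {"travel":[0,4,0],"twist":0},
    {"travel":[0,4.8,0],"twist":0},
    {"travel":[0,5.4,0],"twist":0},
    {"travel":[0,5.8,0],"twist":0},
    {"travel":[0,5.8,0],"twist":0},
  ],
)

```text
clock: 11.43
tcp_pos: [0.5536, -0.1729, 0.0844]
tool_rot: [2.146, 2.294, 0.0]
wrist_force: [-1.1, -0.0, 0.2]
grip_width: -0.0001
grasp_force: 0.0
```

Run:
```python
from h import *
S=optics.grab_frame('scene');s=env.state();print(s['tcp_pos'],s['wrist_force'])
m=mask(S,'orange',(188,214,220,252),smin=190,vmin=60);print(m[1],m[2],[plane('scene',m[1],z).round(4) for z in(.113,.118,.122)])
```

```text
[ 0.5532992  -0.17298262  0.08445469] [ 0.47881074 -0.09183678  0.05855235]
[205.4375 234.9375] [201 231   9   8  48] [array([ 0.5817, -0.1676,  0.113 ]), array([ 0.5844, -0.1681,  0.118 ]), array([ 0.5866, -0.1685,  0.122 ])]
```

play_rows(
  motion=[
    {"travel":[0,0.4,0],"twist":0},
    {"travel":[0,0.8,0],"twist":0},
    {"travel":[0,1.1,0],"twist":0},
    {"travel":[0,1.3,0],"twist":0},
    {"travel":[0,1.3,0],"twist":0},
  ],
)

```text
clock: 11.9
tcp_pos: [0.5603, -0.1723, 0.084]
tool_rot: [-2.135, -2.287, 0.016]
wrist_force: [-16.5, -1.2, 8.7]
grip_width: 0.0001
grasp_force: 8.8
```

Run:
```python
from h import *
S=optics.grab_frame('scene');s=env.state();print(s['tcp_pos'],s['wrist_force'])
m=mask(S,'orange',(188,214,220,252),smin=190,vmin=60);print(m[1],m[2],[plane('scene',m[1],z).round(4) for z in(.113,.118,.122)])
```

```text
[ 0.5602786  -0.17229934  0.08398284] [-17.09453516  -1.76882083   8.31297882]
[206.58139535 237.34883721] [202 234   9   7  43] [array([ 0.5897, -0.1674,  0.113 ]), array([ 0.5924, -0.1679,  0.118 ]), array([ 0.5946, -0.1683,  0.122 ])]
```

play_rows(
  motion=[
    {"travel":[0,-2,0],"twist":0},
    {"travel":[0,-5,0],"twist":0},
    {"travel":[0,-5,-3.5],"twist":0},
    {"travel":[0,-5,-7],"twist":0},
    {"travel":[3,-4,-8],"twist":-7},
    {"travel":[7,-3,-8],"twist":-14},
    {"travel":[11,-2,-8],"twist":-21},
    {"travel":[15,-1.2,-8],"twist":-28},
    {"travel":[19,-1.2,-8],"twist":-35},
    {"travel":[23,-1.2,-8],"twist":-42},
    {"travel":[27,-1.2,-8],"twist":-49},
    {"travel":[27,-1.2,-8],"twist":-56},
  ],
)

```text
clock: 12.95
tcp_pos: [0.5354, 0.1026, 0.1651]
tool_rot: [0.801, 3.037, 0.005]
wrist_force: [-0.5, -0.7, -0.5]
grip_width: 0.0
grasp_force: 0.0
```

play_rows(
  motion=[
    {"travel":[0,0,0],"twist":-7},
    {"travel":[0,0,0],"twist":-9},
    {"travel":[0,0,1.5],"twist":-9},
    {"travel":[0,0,3],"twist":-9},
    {"travel":[0,0,4],"twist":-9},
    {"travel":[0,0,4],"twist":-9},
  ],
  claw=0,
)

```text
clock: 13.45
tcp_pos: [0.5345, 0.0965, 0.1221]
tool_rot: [-0.578, -3.084, 0.001]
wrist_force: [-0.6, 0.1, -0.7]
grip_width: 0.0427
grasp_force: 0.0
```

Run:
```python
from h import *
S=np.mean([optics.grab_frame('scene').astype(float) for _ in range(4)],0)
s=env.state();p=s['tcp_pos'];M=R.from_rotvec(s['tool_rot']).as_matrix();print(p,M.round(3),s['q'],s['grip_width'])
m=mask(S.astype(np.uint8),'orange',(188,214,220,252),smin=190,vmin=60);print(m[1],m[2])
S=np.clip(S*1.8,0,255).astype(np.uint8);x0,y0=255,150
I=cv2.resize(S[y0:y0+75,x0:x0+80],None,fx=8,fy=8,interpolation=cv2.INTER_CUBIC)
def dot(q,c): cv2.circle(I,tuple(int(k) for k in (proj('scene',q)-[x0,y0]+.5)*8),4,c,1)
tip=p+[0,0,.0145]
for sy in(-1,1): dot(tip+M[:,1]*sy*s['grip_width']/2,(255,0,255))
dot(tip,(255,255,0))
for k in(-.025,0,.025): dot(np.array([.5365,.098,.094])+k*np.array([np.cos(-.366),np.sin(-.366),0]),(0,255,0))
cv2.imwrite('pics/k.png',I)
```

```text
[0.53685009 0.09640872 0.12565733] [[-0.932  0.362  0.002]
 [ 0.362  0.932  0.   ]
 [-0.002  0.001 -1.   ]] [-8.39467169e-03  9.46704551e-02  1.97229314e+00  5.13355061e-05
  1.07278762e+00 -1.20871970e+00] 0.04268835288332098
[205.94202899 235.76811594] [202 231   9  10  69]
```

View pics/k.png

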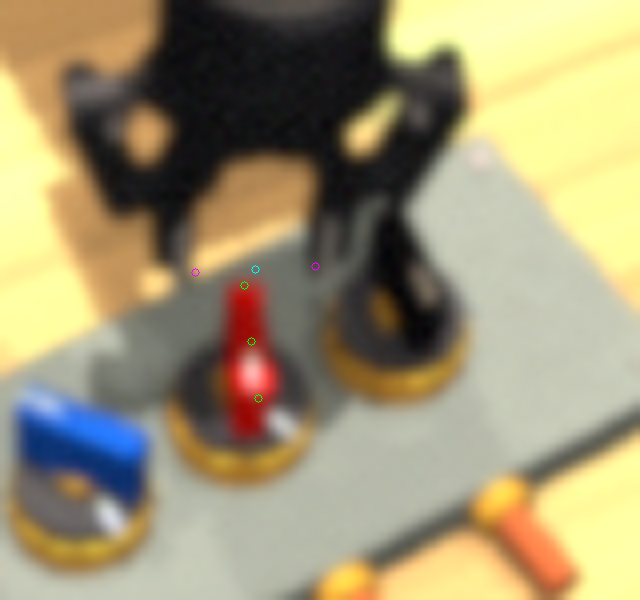

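The ball stands off (bottom edge unchanged after retreat). The fingers straddle the red handle at (247,341), left finger at (175,265) and right finger at (330,265), and both are clear of the neighbours. Descending now.

play_rows(
  motion=[
    {"travel":[0,0.1,1.5],"twist":0},
    {"travel":[0,0.1,3],"twist":0},
    {"travel":[0,0.1,4.5],"twist":0},
    {"travel":[0,0.1,5.5],"twist":0},
    {"travel":[0,0.1,6.3],"twist":0},
    {"travel":[0,0.1,7],"twist":0},
    {"travel":[0,0.1,7.5],"twist":0},
    {"travel":[0,0.1,7.8],"twist":0},
    {"travel":[0,0.1,7.8],"twist":0},
    {"travel":[0,0.1,7.8],"twist":0},
  ],
)

```text
clock: 14.48
tcp_pos: [0.5367, 0.0974, 0.0469]
tool_rot: [0.578, 3.087, 0.0]
wrist_force: [-0.4, -1.1, -0.1]
grip_width: 0.0427
grasp_force: 0.0
```

play_rows(
  motion=[
    {"travel":[0,0,0],"twist":0},
    {"travel":[0,0,0],"twist":0},
    {"travel":[0,0,0],"twist":0},
    {"travel":[0,0,0],"twist":0},
    {"travel":[0,0,0],"twist":0},
    {"travel":[0,0,0],"twist":0},
  ],
  claw=1,
)

```text
clock: 14.98
tcp_pos: [0.5379, 0.0992, 0.0483]
tool_rot: [0.58, 3.084, 0.006]
wrist_force: [1.2, 5.8, 2.6]
grip_width: 0.0131
grasp_force: 73.1
```

```bash
cat > st.py <<'E'
from h import *
s=env.state();M=R.from_rotvec(s['tool_rot']).as_matrix()
print('t',s['clock'],'p',s['tcp_pos'].round(4),'yaw',np.degrees(np.arctan2(M[1,0],M[0,0])).round(2),'F',s['wrist_force'].round(1),'T',s['wrist_torque'].round(3),'w',round(s['grip_width'],4),'g',round(s['grasp_force'],1),'q6',s['q'][5].round(4),'e6',s['joint_efforts'][5].round(3))
E
python3 st.py
```

```text
t 14.9833 p [0.5379 0.0992 0.0483] yaw 158.7 F [1.2 5.8 2.6] T [ 0.862 -0.073 -0.086] w 0.0131 g 73.1 q6 -1.2067 e6 -0.07
```

play_rows(
  motion=[
    {"travel":[0,0.2,0],"twist":3},
    {"travel":[0,0.2,0],"twist":8},
    {"travel":[0,0.2,0],"twist":13},
    {"travel":[0,0.2,0],"twist":18},
    {"travel":[0,0.2,0],"twist":23},
    {"travel":[0,0.2,0],"twist":28},
    {"travel":[0,0.2,0],"twist":33},
    {"travel":[0,0.2,0],"twist":38},
    {"travel":[0,0.2,0],"twist":43},
    {"travel":[0,0.2,0],"twist":48},
    {"travel":[0,0.2,0],"twist":52},
    {"travel":[0,0.2,0],"twist":56},
  ],
)

```text
clock: 15.98
tcp_pos: [0.5361, 0.0977, 0.0482]
tool_rot: [-1.961, -2.454, 0.009]
wrist_force: [-7.2, -4.9, 10.0]
grip_width: 0.013
grasp_force: 74.5
```

```bash
python3 st.py
python3 - <<'E'
from h import *
S=optics.grab_frame('scene');p=proj('scene',[.537,.099,.056]);u,v=p.astype(int);print(p)
h=cv2.cvtColor(S,cv2.COLOR_BGR2HSV)[v-10:v+14,u-14:u+15];print(h[...,2]);
E
```

```text
t 15.9833 p [0.5361 0.0977 0.0482] yaw 102.75 F [-7.2 -4.9 10. ] T [-0.747  1.197  0.341] w 0.013 g 74.5 q6 -0.2237 e6 -0.196
[285.5163362  199.29520774]
[[ 74  68  64  62  62  61  59  53  34  30  19  20  14   8   9  12  16  12
   10  11  13  14  25  35  35  40  54  65  66]
 [ 66  66  64  62  64  62  61  53  45  40  32  25  24  23  23  15  12  14
   15  13  14  15  30  36  39  37  45  59  66]
 [ 66  68  67  63  63  62  61  56  47  41  38  43  47  46  33  16  11   6
   12  15   9  14  27  40  43  39  41  53  65]
 [ 66  68  67  66  62  64  61  58  48  50  56  67  68  61  37  18  12  12
   11  12  14  17  30  41  46  40  36  43  59]
 [ 62  66  67  65  62  62  59  57  58  65  77  83  84  67  41  19   8  11
   10  11  10  15  26  36  41  34  32  37  52]
 [ 58  60  62  62  61  62  58  59  70  81  87  89  82  62  40  16   9  13
   11  12  12  17  18  22  25  23  26  31  39]
 [ 57  53  57  58  60  60  53  60  75  87  90  88  79  58  39  28  15  10
    8  11  15  13  14  15  14  17  23  28  36]
 [ 55  53  53  55  57  57  49  56  72  83  87  83  75  55  44  33  19   9
   13  11  14  12  15  13
[... 1258 characters left out ...]
 71  70  72  80  93 101  97  91  83  85  93  97
   92  83  79  72  64  62  64  67  75  81  89]
 [ 67  67  71  88  96  91  82  75  73  81  93  98  99  94  90  89  94  96
   88  77  70  66  62  62  62  64  65  68  75]
 [ 59  57  63  88  96  94  87  83  79  80  86  89  91  90  86  88  88  86
   80  73  65  62  63  62  63  64  63  63  64]
 [ 59  55  65  91  98  98  92  89  83  85  86  87  88  86  86  88  92  89
   82  76  67  64  63  63  63  62  64  62  61]
 [ 57  52  69  89  98  98  95  91  90  87  87  88  89  88  86  91  95  97
   93  89  80  73  68  64  62  63  62  63  64]
 [ 55  50  72  86  94  99  97  92  90  90  90  91  88  87  87  91  98 102
  101  99  93  89  80  74  66  62  63  64  67]]
```

play_rows(
  motion=[
    {"travel":[0,0,0],"twist":2.5},
    {"travel":[0,0,0],"twist":5},
    {"travel":[0,0,0],"twist":7.5},
    {"travel":[0,0,0],"twist":10},
  ],
)

```text
clock: 16.37
tcp_pos: [0.5356, 0.0977, 0.0482]
tool_rot: [-2.165, -2.275, 0.01]
wrist_force: [-9.1, -6.0, 11.8]
grip_width: 0.0129
grasp_force: 74.7
```

```bash
cat >> st.py <<'E'
def mark():
    S=np.mean([optics.grab_frame('scene').astype(float) for _ in range(2)],0)
    w=S[198:209,285:297].min(2);w=np.clip(w-45,0,None);yy,xx=np.mgrid[198:209,285:297];return (xx*w).sum()/w.sum(),(yy*w).sum()/w.sum(),w.sum()
print(np.round(mark(),2))
E
python3 st.py
```

```text
t 16.3667 p [0.5356 0.0977 0.0482] yaw 92.83 F [-9.1 -6.  11.8] T [-0.819  1.315  0.2  ] w 0.0129 g 74.7 q6 -0.0504 e6 -0.042
[294.09 204.51 561.  ]
```

play_rows(
  motion=[
    {"travel":[0,0,0],"twist":2.5},
    {"travel":[0,0,0],"twist":5},
    {"travel":[0,0,0],"twist":7.5},
  ],
)

```text
clock: 16.72
tcp_pos: [0.5353, 0.0977, 0.0482]
tool_rot: [-2.309, -2.128, 0.011]
wrist_force: [-10.1, -5.9, 12.0]
grip_width: 0.0131
grasp_force: 74.8
```

```bash
python3 st.py
```

```text
t 16.7167 p [0.5353 0.0977 0.0482] yaw 85.33 F [-10.1  -5.9  12. ] T [-0.849  1.469  0.218] w 0.0131 g 74.8 q6 0.0805 e6 -0.042
[294.27 204.99 778.  ]
```

```bash
python3 - <<'E'
s=open('st.py').read().replace('198:209,285:297','200:208,286:295').replace('w-45','w-52');open('st.py','w').write(s)
E
python3 st.py
python3 - <<'E'
from h import *
S=optics.grab_frame('scene');print(S[197:211,283:299].min(2))
E
```

```text
t 16.8167 p [0.5353 0.0977 0.0482] yaw 85.32 F [-9.7 -5.6 11.6] T [-0.942  1.426 -0.19 ] w 0.0133 g 75.0 q6 0.0803 e6 -0.038
[291.82 204.35 105.5 ]
[[35 33 22 17  7  7  9 16 22 28 35 47 49 44 36 26]
 [37 33 25 11  7  9 12 18 19 26 32 44 49 45 42 31]
 [37 36 21 13 12 11 14 20 24 29 35 45 51 53 51 46]
 [39 33 20 12 20 26 32 32 31 29 34 46 53 56 56 57]
 [34 32 24 19 27 45 53 48 40 35 36 45 53 57 61 70]
 [28 28 26 27 36 52 65 61 49 39 36 44 53 60 66 80]
 [28 30 30 29 36 44 59 66 60 44 39 48 57 64 73 86]
 [32 37 39 33 31 35 43 53 56 42 39 53 66 72 84 92]
 [37 39 39 31 30 29 31 40 42 36 41 61 79 88 90 92]
 [31 30 31 26 26 27 23 27 30 36 48 66 86 93 94 93]
 [31 30 25 24 21 21 25 22 30 40 55 72 86 95 96 95]
 [26 23 20 19 20 22 24 30 39 49 60 76 89 94 94 95]
 [29 26 24 21 27 25 34 40 49 56 59 71 83 90 94 94]
 [47 47 46 41 39 42 46 49 54 57 55 64 72 84 90 93]]
```

play_rows(
  motion=[
    {"travel":[0,0,0],"twist":2},
    {"travel":[0,0,0],"twist":4},
    {"travel":[0,0,0],"twist":6},
  ],
)

```text
clock: 17.22
tcp_pos: [0.5351, 0.0977, 0.0482]
tool_rot: [-2.417, -2.005, 0.012]
wrist_force: [-11.0, -5.3, 11.9]
grip_width: 0.0132
grasp_force: 74.9
```

```bash
python3 st.py
```

```text
t 17.2167 p [0.5351 0.0977 0.0482] yaw 79.35 F [-11.   -5.3  11.9] T [-0.805  1.601  0.243] w 0.0132 g 74.9 q6 0.1848 e6 0.012
[292.24 204.82 149.  ]
```

```bash
sed -i 's/200:208,286:295/199:206,286:293/g; s/w-52/w-36/' st.py; python3 st.py
```

```text
t 17.3167 p [0.535  0.0977 0.0482] yaw 79.35 F [-10.3  -5.8  11.8] T [-0.926  1.536 -0.069] w 0.0131 g 75.1 q6 0.1846 e6 0.012
[289.91 202.67 291.  ]
```

play_rows(
  motion=[
    {"travel":[0.1,0,0],"twist":2},
    {"travel":[0.1,0,0],"twist":4},
    {"travel":[0.1,0,0],"twist":6},
  ],
)

```text
clock: 17.67
tcp_pos: [0.5348, 0.0979, 0.0482]
tool_rot: [-2.519, -1.877, 0.016]
wrist_force: [-11.9, -9.2, 13.9]
grip_width: 0.0132
grasp_force: 75.2
```

```bash
python3 st.py
```

```text
t 17.6667 p [0.5348 0.0979 0.0482] yaw 73.39 F [-11.9  -9.2  13.9] T [-1.24   1.833  0.232] w 0.0132 g 75.2 q6 0.2913 e6 0.012
[289.86 202.68 298.  ]
```

play_rows(
  motion=[
    {"travel":[-0.15,-0.15,0],"twist":2},
    {"travel":[-0.3,-0.3,0],"twist":4},
    {"travel":[-0.3,-0.3,0],"twist":6},
  ],
)

```text
clock: 18.02
tcp_pos: [0.5343, 0.0978, 0.0483]
tool_rot: [2.615, 1.739, 0.002]
wrist_force: [-1.8, -0.1, 4.0]
grip_width: 0.0131
grasp_force: 73.3
```

```bash
python3 st.py
```

```text
t 18.0167 p [0.5343 0.0978 0.0483] yaw 67.24 F [-1.8 -0.1  4. ] T [-0.049  0.306  0.223] w 0.0131 g 73.3 q6 0.3923 e6 -0.02
[290.23 202.88 420.5 ]
```

play_rows(
  motion=[
    {"travel":[0,0,0],"twist":2},
    {"travel":[0,0,0],"twist":4},
    {"travel":[0,0,0],"twist":6},
  ],
)

```text
clock: 18.37
tcp_pos: [0.5341, 0.0979, 0.0482]
tool_rot: [2.702, 1.601, -0.0]
wrist_force: [-3.7, -0.2, 7.5]
grip_width: 0.013
grasp_force: 73.8
```

```bash
python3 st.py
```

```text
t 18.3667 p [0.5341 0.0979 0.0482] yaw 61.32 F [-3.7 -0.2  7.5] T [-0.107  0.567  0.218] w 0.013 g 73.8 q6 0.4964 e6 -0.009
[290.21 202.94 445.5 ]
```

play_rows(
  motion=[
    {"travel":[0,0,0],"twist":2},
    {"travel":[0,0,0],"twist":4},
    {"travel":[0,0,0],"twist":6},
  ],
)

```text
clock: 18.72
tcp_pos: [0.5339, 0.0981, 0.0482]
tool_rot: [2.782, 1.458, -0.001]
wrist_force: [-3.6, -0.0, 8.9]
grip_width: 0.0132
grasp_force: 73.9
```

```bash
python3 st.py
```

```text
t 18.7167 p [0.5339 0.0981 0.0482] yaw 55.31 F [-3.6 -0.   8.9] T [-0.04   0.646  0.257] w 0.0132 g 73.9 q6 0.6011 e6 -0.007
[290.22 203.09 452.  ]
```

play_rows(
  motion=[
    {"travel":[0,0,0],"twist":2},
    {"travel":[0,0,0],"twist":4},
  ],
)

```text
clock: 18.98
tcp_pos: [0.5337, 0.0982, 0.0482]
tool_rot: [2.832, 1.36, -0.001]
wrist_force: [-4.6, -0.7, 8.4]
grip_width: 0.0132
grasp_force: 73.9
```

```bash
python3 st.py
```

```text
t 18.9833 p [0.5337 0.0982 0.0482] yaw 51.31 F [-4.6 -0.7  8.4] T [0.004 0.677 0.203] w 0.0132 g 73.9 q6 0.6709 e6 -0.017
[290.15 203.16 451.5 ]
```

Not seated yet at 107.4°.

play_rows(
  motion=[
    {"travel":[0,0,0],"twist":2},
    {"travel":[0,0,0],"twist":4},
    {"travel":[0,0,0],"twist":6},
  ],
)

```text
clock: 19.33
tcp_pos: [0.5336, 0.0983, 0.0482]
tool_rot: [2.899, 1.211, -0.002]
wrist_force: [-2.9, -0.1, 8.8]
grip_width: 0.0129
grasp_force: 74.2
```

```bash
python3 st.py
```

```text
t 19.3333 p [0.5336 0.0983 0.0482] yaw 45.34 F [-2.9 -0.1  8.8] T [0.042 0.79  0.348] w 0.0129 g 74.2 q6 0.7751 e6 0.143
[289.86 203.29 562.5 ]
```

Onset of the seat (T 0.35, effort rising).

play_rows(
  motion=[
    {"travel":[0,0,0],"twist":2},
    {"travel":[0,0,0],"twist":4},
  ],
)

```text
clock: 19.6
tcp_pos: [0.5335, 0.0984, 0.0482]
tool_rot: [-2.939, -1.11, 0.002]
wrist_force: [-3.8, 0.5, 9.1]
grip_width: 0.013
grasp_force: 74.3
```

```bash
python3 st.py
```

```text
t 19.6 p [0.5335 0.0984 0.0482] yaw 41.37 F [-3.8  0.5  9.1] T [0.153 0.817 0.438] w 0.013 g 74.3 q6 0.8445 e6 0.224
[289.8 203.5 595.5]
```

play_rows(
  motion=[
    {"travel":[0,0,0],"twist":2},
    {"travel":[0,0,0],"twist":4},
  ],
)

```text
clock: 19.87
tcp_pos: [0.5333, 0.0985, 0.0482]
tool_rot: [-2.976, -1.007, 0.003]
wrist_force: [-4.2, 1.3, 8.9]
grip_width: 0.0133
grasp_force: 74.4
```

```bash
python3 st.py
```

```text
t 19.8667 p [0.5333 0.0985 0.0482] yaw 37.4 F [-4.2  1.3  8.9] T [0.258 0.88  0.462] w 0.0133 g 74.4 q6 0.9139 e6 0.317
[289.53 203.75 569.5 ]
```

Well nipped: torque and effort put it about 0.11–0.2 rad past the seat, and the mark has moved about 1 px. Releasing and lifting.

play_rows(
  motion=[
    {"travel":[0,0,0],"twist":0},
    {"travel":[0,0,0],"twist":0},
    {"travel":[0,0,0],"twist":0},
    {"travel":[0,0,0],"twist":0},
  ],
  claw=0.3,
)

```text
clock: 20.3
tcp_pos: [0.5333, 0.0982, 0.0463]
tool_rot: [-2.977, -1.004, 0.001]
wrist_force: [0.1, 0.9, -0.6]
grip_width: 0.03
grasp_force: 0.0
```

```bash
python3 st.py
```

```text
t 20.3 p [0.5333 0.0982 0.0463] yaw 37.3 F [ 0.1  0.9 -0.6] T [-0.034  0.003  0.031] w 0.03 g 0.0 q6 0.9149 e6 -0.001
[289.61 203.71 503.  ]
```

play_rows(
  motion=[
    {"travel":[0,0,-1],"twist":0},
    {"travel":[0,0,-3],"twist":0},
    {"travel":[0,0,-6],"twist":0},
    {"travel":[0,0,-10],"twist":0},
    {"travel":[0,0,-14],"twist":0},
    {"travel":[0,0,-17],"twist":0},
    {"travel":[0,0,-17],"twist":0},
    {"travel":[0,0,-17],"twist":0},
  ],
)

```text
clock: 21.07
tcp_pos: [0.5351, 0.0982, 0.2202]
tool_rot: [2.975, 1.004, 0.01]
wrist_force: [-0.6, -0.0, -0.5]
grip_width: 0.0304
grasp_force: 0.0
```

Run:
```python
from h import *
print(env.state()['tcp_pos'])
A=cv2.imread('pics/scene0.png').astype(float);B=np.mean([optics.grab_frame('scene').astype(float) for _ in range(3)],0)
m=mask(B.astype(np.uint8),'orange',(188,214,220,252),smin=190,vmin=60);print('ball',m[1],m[2])
yy,xx=np.mgrid[199:207,286:294]
for I in(A,B):
    w=I[199:207,286:294].min(2);print(w.astype(int));w=np.clip(w-60,0,None);c=np.array([(xx*w).sum(),(yy*w).sum()])/w.sum();print(c,plane('scene',c,.056))
```

```text
[0.53511387 0.09823776 0.22023798]
ball [205.85294118 235.73529412] [202 231   9  10  68]
[[31 28 34 46 53 54 56 65]
 [14 18 37 55 59 55 53 59]
 [ 5 20 54 78 75 63 55 56]
 [ 4 22 63 91 96 80 62 57]
 [12 22 50 84 97 92 66 58]
 [20 24 38 61 76 78 60 57]
 [30 32 36 40 48 53 49 59]
 [29 29 31 33 33 35 45 67]]
[290.16423358 202.53284672] [0.55314688 0.10639076 0.056     ]
[[ 9  9  6 10  2  3 13 32]
 [18 22 25 23 14  7 19 40]
 [32 42 52 52 38 25 27 46]
 [43 55 72 78 70 51 40 51]
 [48 56 71 89 89 70 49 56]
 [51 52 59 75 85 71 50 56]
 [47 46 47 54 62 55 48 61]
 [37 37 37 39 42 42 49 70]]
[289.72291297 203.27353464] [0.55494173 0.1039809  0.056     ]
```

```bash
python3 -c "
from cell import job_done
print(job_done())"
```

```text
the job is handed in; nothing more can be done
None
```

The job is handed in: the pump lever is over to off, and the red valve is on its seat and nipped up, with the collar mark measured about 2–3 mm from its start. The arm is clear, and the hand-in returned no verdict.

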